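Park the weighted press arm and push out the mended CD case

TASK

The glue in the red CD case under the weighted bonding press has set, and the press is wanted for the next one. Push the arm's T-handle back until the arm goes over its balance point and stays parked up by itself, and only then push the freed case along the tray to the left until it lies squarely against the red end stop. Just push with the fingers: the case stays flat on the tray, is never lifted or dragged from under the pad while the arm is down, and the other things on the desk stay where they are.

Things in the scene. Friction and masses are not known exactly. Their poses are not given: they have to be found in the camera images.
- press: Bonding press, fixed: aluminium tray 180 mm (x) by 325 mm (y -155 to +170), top 12 mm above the desk. Origin on the desk under the tray's middle; x away from the robot, y left along the tray, z up (yaw to 0.25 rad). Grey rails 6 mm high, inner faces at x -80 and +80 mm; right end open; blue hinge column behind, near the right end
- press_arm (a joint): Arm's hinge, rad: 0 level with its pad on the case, grows as it is raised. Balance point at 0.82: below it the arm falls back on the case, beyond it goes over by itself (damped, within about 2 s) and stays parked at 2.0, its dark counterweight on a bumper behind the column. 2 to 3 N on the T-handle, away from the robot, raises it
- press_handle (a point): Middle of the arm's black T-handle bar, 18 mm thick, 90 mm long along press y. Arm down: press x +35, y -75 mm, 260 mm above the desk, on an 11 mm stem from the yellow arm. It circles the hinge at 175 mm radius from 1.16 rad above the forward horizontal: top 275 mm; 140 mm farther back at the balance point; parked behind the column. Push it at the bar, not low on the stem
- press_pivot (a point): Hinge axis (along press y) in the arm's middle: press x +105, y -75 mm, 100 mm above the desk, between blue cheeks 42 mm wide, 34 mm deep. 105 mm in front of it a plunger with a 46 mm round rubber pad hangs from the arm and presses on the case; with the arm parked all that hangs there is above 100 mm and behind press x = +60 mm
- press_stop (a point): Point on the tray's top at the middle of the inner face of the red end stop, a bar 9 mm high across the tray's left end: press x 0, y +160 mm. The bar is fixed; the case's centre is at press y +97 mm when it lies against it
- case_center (a point): Centre (half-way up) of the red CD case, loose, 0.1 kg: 142 mm along its x, 125 mm along its y, 10 mm thick. It lies flat on the tray under the pad, at about press x 0, y -75 mm, its axes about as the press's. Its covers reach the full outline, the layer between is up to 4 mm narrower. About 1 N slides it once free
- pc_tower: Black PC tower, 441x181x425 mm, fixed, on the right of the desk, its front at about x 0.41 m: keep the arm clear of it. Origin under its centre, axes as the room's
- meter: Bystander, loose: yellow and grey hand multimeter, 170x86x49 mm; origin under its centre
- wide_tape: Bystander, loose: roll of beige tape lying flat, 100 mm across, 25 mm high; origin under its centre
- black_tape: Bystander, loose: roll of black tape lying flat, 62 mm across, 19 mm high; origin under its centre
- blue_can: Bystander, loose: small can with a blue lid, 40 mm across, 55 mm high; origin under its centre
- white_can: Bystander, loose: small can with a white lid, 40 mm across, 55 mm high; origin under its centre
- memory_stick: Bystander, loose: black memory stick, 18x50x8 mm; origin under its centre
- mended_case: The same red CD case, origin under its centre

How it is judged:
By the outcome, as a careful person would: the job done as asked, in the order asked, and still so for the second after the job is handed in, with the robot touching nothing.
It also fails if it takes over 48 s, if anything falls off the work surface, if the arm or the gripper's body presses on something with over 40 N, if the wrist force passes 120 N, or if a joint passes its speed limit or range.

ROBOT

A 6-joint arm with a two-finger parallel gripper is mounted at the origin on a cart in front of the work surface, level with it; the furniture and walls round the work are solid. World frame = base frame: x ahead of the robot, y to its left, z up, the work surface at z = 0. Lengths are in m, angles in rad, forces in N, time in s.
With the tool pointing down it reaches from about 0.325 to 0.85 m from the base axis. Payload 15.5 kg.
Tool frame: the origin (TCP) lies midway between the tips of the shut fingers; the grasp point (between the pads) lies manip.grip_depth behind it (manip.grip_depth is the distance from the TCP to the grasp point, in m); z points along the fingers, y is the line along which they close (so a half turn about z gives the same grasp; the last joint's range is limited). The gripper opens to 91 mm and grips with 3 to 60 N. Pads are 32 mm wide; open, the fingers measure 118 mm over their backs; the gripper's body (76 mm by 178 mm) begins 60 mm behind the grasp point.
Start: joints at [1.127, 0.494, 1.345, -0, 1.302, -0.096], TCP at [0.214, 0.587, 0.214] pointing down, gripper open.
Joint ranges: [-2.91, 2.91], [-0.82, 2.16], [0.22, 2.67], [-1.22, 4.37], [0.12, 2.79], [-3.08, 3.08]. Speed limits (rad/s): [1.89, 1.89, 2.57, 3.01, 3.01, 3.01].

INTERFACE

Orientations are given as a unit quaternion [x, y, z, w].
In Python, from station import manip gives the robot as it stands.
- The arm moves only by the shell command python3 -m inch 'ROWS'. ROWS is JSON, a list that holds one entry, the list of rows, each a list of 5 numbers: the finger opening in mm, from 0 to 91.2, then the shift along the tool's x, y, z in mm, then the turn about the tool's z in degrees. A call has 1 to 5 rows; each row is the pose to reach, as a shift and turn from the pose commanded when the call began, along the tool's axes at that moment; what a row does not reach only later rows make up. A row lasts 1/12 s, in which the tool goes at most 41.7 mm and 7.16 degrees, less where a joint would pass 70% of its speed; a pose out of reach is approached as far as the arm can. A call with a gripper value outside its range is refused whole. The fingers move at their own pace and stop on an object; the grip force is fixed at half the most. Time passes only in rows, so rows that repeat a pose let the fingers close. It gives the time, the measured TCP pose, the force, the opening and the grip force at its end, in the units of the state.
- manip.get_state(): the state, without advancing time (a new reading comes with each control period).
- manip.grab_frame(name): name is "side" or "top"; returns the picture (480x640x3 uint8, red, green, blue); there is no depth.
- manip.calibration(name): a dict with "fx", "fy", "cx", "cy" (pixels), "distortion" ([k1, k2, p1, p2, k3] as OpenCV has them; the pictures are not rectified), "R" (3x3) and "t" (3): a world point X has camera coordinates R X + t. Camera axes: x right, y down, z forward; pixel columns grow to the right and rows downward; lengths in m; the calibration is good to about 2 mm. A picture is of the moment at which its call begins. calibration takes no time and is no camera call.
- manip.finish_job(): hands the job in; it is judged then, once.
The state is a dict: "time": time; "joint_positions": joint angles; "qvel": joint speeds; "effort": joint torques, N m; "position": TCP position; "orientation": TCP orientation; "ft_force": force on the tool from outside, world axes, zero at the start; "wrist_torque": the same for the moment, N m; "grip_width": opening from 0.0 (shut) to 1.0 (fully open); "finger_force": force on a finger pad.
Only numpy, scipy, OpenCV 4.12 (cv2) and the standard library are available. Lean on these libraries where they do the work, as an engineer would, in place of code of your own. Each camera call takes 0.05 s, during which the arm holds its last target. There are 200 camera calls.

## Working session

There is one attempt and no reset: what is moved stays moved. The work goes in short steps, Python scripts to look and compute and a shell command to move; the robot and the scene stay as the last step left them, time stands still between calls to the robot, and variables do not carry over. Pictures are saved under pics/ and viewed, at most 10 in all, crops included, and the job is handed in when it is done.

```bash
mkdir -p pics; ls
python3 - <<'E'
from station import manip
import cv2
for n in("side","top"):
    cv2.imwrite(f"pics/{n}0.png",manip.grab_frame(n)[:,:,::-1]); c=manip.calibration(n); print(n,c)
s=manip.get_state();print(s['time'],s['position'],s['orientation'],manip.grip_depth)
E
```

```text
pics
side {'fx': 439.138927618478, 'fy': 439.138927618478, 'cx': 322.52138933682056, 'cy': 235.82456445884813, 'distortion': array([0.03083145, 0.        , 0.        , 0.        , 0.        ]), 'R': array([[ 0.45331173, -0.89134018, -0.00460053],
       [-0.71756001, -0.36186018, -0.5951175 ],
       [ 0.52878739,  0.2730749 , -0.80362553]]), 't': array([-0.30844563,  0.40428123,  0.93509546])}
top {'fx': 572.2265402662604, 'fy': 572.2265402662604, 'cx': 318.2755625860689, 'cy': 232.9480568989883, 'distortion': array([0.05872711, 0.        , 0.        , 0.        , 0.        ]), 'R': array([[ 0.01844258, -0.99661109, -0.08016357],
       [-0.98628008, -0.00497899, -0.16500552],
       [ 0.1640472 ,  0.08210686, -0.98302949]]), 't': array([-0.08459361,  0.49466196,  1.81334103])}
0.1 [0.21344626 0.58708258 0.21339361] [ 1.73503047e-01  9.84833192e-01 -5.07896586e-04 -1.38667875e-04] 0.0188
```

View pics/side0.png

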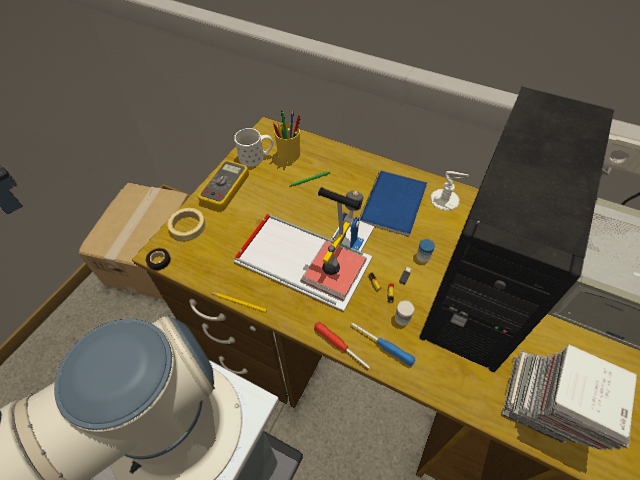

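View pics/top0.png

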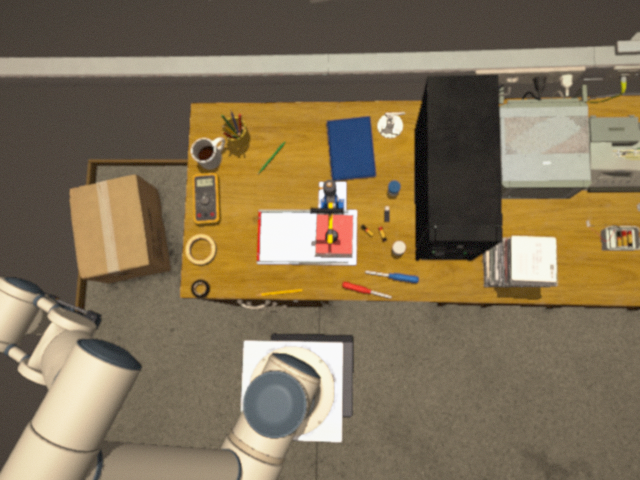

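Run:
```python
import cv2
a=cv2.imread('pics/top0.png')[170:275,250:410];cv2.imwrite('pics/topc.png',cv2.resize(a,None,fx=5,fy=5,interpolation=2))
a=cv2.imread('pics/side0.png')[175:315,225:385];cv2.imwrite('pics/sidec.png',cv2.resize(a,None,fx=4,fy=4,interpolation=2))
```

```text
(no output)
```

View pics/topc.png

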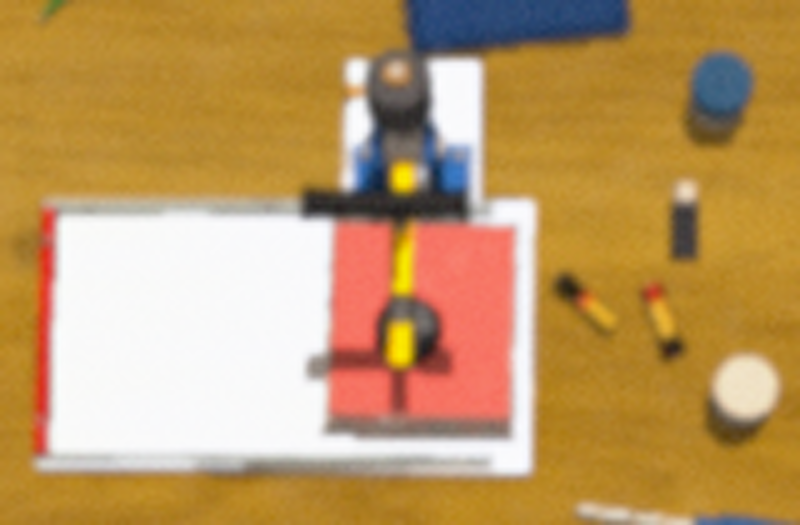

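View pics/sidec.png

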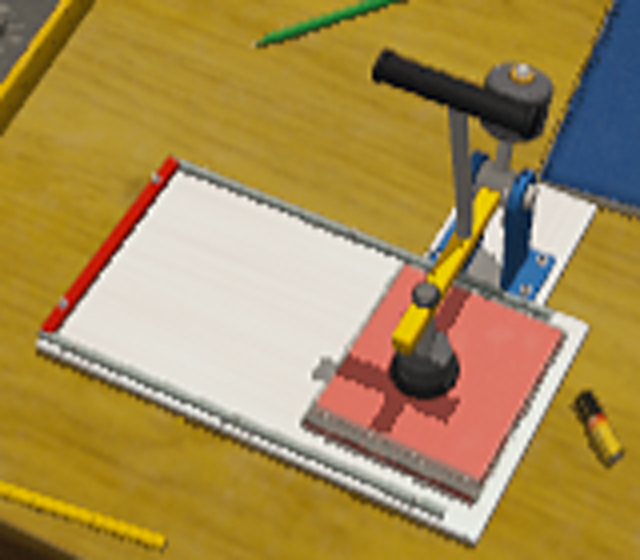

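```bash
cat > h.py <<'E'
import numpy as np,cv2
from station import manip
from scipy.optimize import least_squares
def proj(n,X):
    c=manip.calibration(n);K=np.array([[c['fx'],0,c['cx']],[0,c['fy'],c['cy']],[0,0,1]])
    return cv2.projectPoints(np.array(X,float),cv2.Rodrigues(c['R'])[0],c['t'],K,c['distortion'])[0][:,0]
def P(p,X):
    X=np.array(X,float);c,s=np.cos(p[2]),np.sin(p[2])
    return np.c_[p[0]+c*X[:,0]-s*X[:,1],p[1]+s*X[:,0]+c*X[:,1],X[:,2]]
def full(uv,o,k): return (np.array(uv,float)+.5)/k-.5+np.array(o)
def fit(obs,p0):
    f=lambda p:np.concatenate([(proj(n,P(p,X))-uv).ravel() for n,X,uv in obs])
    r=least_squares(f,p0,loss='soft_l1');return r.x,f(r.x).reshape(-1,2)
E
python3 - <<'E'
from h import *
T=[(.09,.17,.012),(.09,-.155,.012),(-.09,-.155,.012),(-.09,.17,.012)]
H=[(.035,-.03,.26),(.035,-.12,.26)]
t=full([(43,200),(537,200),(533,473),(35,472)],(250,170),5)
s=full([(172,156),(588,325),(474,540),(38,342)],(225,175),4)
p,e=fit([('top',T,t),('side',T,s)],[.5,0,0]);print(p,e.round(1).tolist())
H=P(p,H);print('handle',H.tolist())
print((proj('top',H)-[250,170])*5,(proj('side',H)-[225,175])*4)
C=[(.071,.0625,.022),(.071,-.0625,.022),(-.071,-.0625,.022),(-.071,.0625,.022)]
q,e=fit([('top',C,full([(333,222),(515,226),(511,435),(325,433)],(250,170),5)),('side',C,full([(402,260),(566,328),(474,492),(303,420)],(225,175),4))],[.5,-.1,0]);print(q,e.round(1).tolist())
c,s=np.cos(p[2]),np.sin(p[2]);d=q[:2]-p[:2];print('case in press',c*d[0]+s*d[1],-s*d[0]+c*d[1],q[2]-p[2])
for n,X in (('pivot',(.105,-.075,.1)),('hand',(.035,-.075,.26)),('stop',(0,.16,.012)),('caseend',(0,.097,.017))): print(n,P(p,[X])[0])
E
```

```text
[ 0.48890464 -0.0453861   0.0020533 ] [[0.2, -0.2], [-0.8, -0.3], [-0.3, -0.3], [-0.0, -0.9], [0.2, 0.3], [0.4, 0.1], [0.2, 0.7], [-1.3, 0.5]]
handle [[0.5239661670072427, -0.07531417102055572, 0.26], [0.5241509636873253, -0.16531398129917257, 0.26]]
[[305.18219211 201.78463825]
 [462.47723476 201.73051811]] [[381.16063757  65.96380155]
 [528.19873797 120.90940051]]
[ 0.49269783 -0.12780348 -0.00562118] [[-1.1, -0.8], [0.6, -1.3], [0.8, 0.1], [-0.6, -0.1], [-0.5, -0.1], [0.5, 0.3], [0.3, 1.8], [-1.1, -0.0]]
case in press 0.0036239527287429316 -0.08242499960343212 -0.007674481518562062
pivot [ 0.59405842 -0.12017035  0.1       ]
hand [ 0.52405857 -0.12031408  0.26      ]
stop [0.48857611 0.11461356 0.012     ]
caseend [0.48870547 0.0516137  0.017     ]
```

```bash
python3 -m inch '[[[40,-15,-18,-5,-5],[40,-38,-46,-12,-12],[40,-63,-77,-20,-18],[40,-88,-108,-27,-20],[40,-113,-138,-27,-20]]]'; python3 -m inch '[[[40,-13,-37,0,0],[40,-26,-74,0,0],[40,-39,-111,0,0],[40,-52,-148,0,0],[40,-65,-186,0,0]]]'
```

```text
time: 0.52
position: [0.2729, 0.4176, 0.2417]
orientation: [-0.002, 1.0, 0.0, 0.0]
ft_force: [1.3, -0.7, -0.1]
grip_width: 0.664
finger_force: 0.0
time: 0.93
position: [0.3377, 0.2314, 0.2409]
orientation: [-0.0, 1.0, -0.0, 0.0]
ft_force: [1.4, 0.2, 0.3]
grip_width: 0.438
finger_force: 0.0
```

```bash
python3 -m inch '[[[40,-13,-38,0,0],[40,-26,-76,0,0],[40,-39,-114,0,0],[40,-52,-152,0,0],[40,-65,-190,0,0]]]'; python3 -m inch '[[[40,-13,-38,0,0],[40,-26,-76,0,0],[40,-39,-114,0,0],[40,-50,-145,0,0],[40,-54,-161,0,0]]]'
python3 - <<'E'
from h import *
a=manip.grab_frame('top')[150:290,230:430,::-1];b=manip.grab_frame('side')[110:310,200:400,::-1]
cv2.imwrite('pics/p1.png',np.hstack([cv2.resize(a,(430,300)),cv2.resize(b,(300,300))]))
E
```

```text
time: 1.35
position: [0.4028, 0.0411, 0.241]
orientation: [-0.0, 1.0, 0.0, 0.0]
ft_force: [2.1, 1.6, 0.9]
grip_width: 0.438
finger_force: 0.0
time: 1.77
position: [0.4579, -0.1215, 0.2408]
orientation: [0.001, 1.0, -0.0, 0.0]
ft_force: [-0.1, -0.2, -0.5]
grip_width: 0.437
finger_force: 0.0
```

View pics/p1.png

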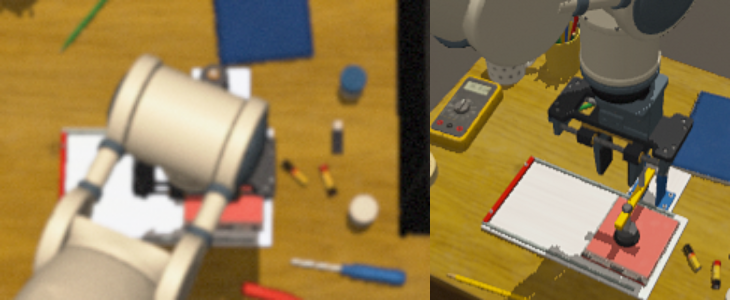

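```bash
python3 -m inch '[[[40,-10,1,-3,0],[40,-20,1,-6,0],[40,-28,1,-6,0],[40,-35,1,-6,0],[40,-42,1,-6,0]]]'; python3 -m inch '[[[40,-8,0,0,0],[40,-16,0,0,0],[40,-24,0,0,0],[40,-33,0,0,0],[40,-42,0,0,0]]]'
```

```text
time: 2.28
position: [0.4992, -0.116, 0.2468]
orientation: [-0.001, 1.0, 0.0, -0.0]
ft_force: [-3.1, 0.9, 3.8]
grip_width: 0.445
finger_force: 2.0
time: 2.7
position: [0.5417, -0.1168, 0.2469]
orientation: [-0.0, 1.0, 0.0, 0.0]
ft_force: [-2.6, 0.2, 2.0]
grip_width: 0.436
finger_force: 1.3
```

```bash
python3 -m inch '[[[40,-9,0,0,0],[40,-18,0,0,0],[40,-27,0,0,0],[40,-36,0,0,0],[40,-45,0,0,0]]]'; python3 -m inch '[[[40,-9,0,0,0],[40,-18,0,0,0],[40,-27,0,0,0],[40,-36,0,0,0],[40,-44,0,0,0]]]'
```

```text
time: 3.12
position: [0.5867, -0.1169, 0.2468]
orientation: [-0.0, 1.0, 0.0, -0.0]
ft_force: [-1.5, 0.0, -1.6]
grip_width: 0.439
finger_force: 0.7
time: 3.53
position: [0.6308, -0.1168, 0.2469]
orientation: [-0.0, 1.0, 0.0, 0.0]
ft_force: [-0.4, -0.3, -0.7]
grip_width: 0.438
finger_force: 0.4
```

```bash
python3 -m inch '[[[40,-6,0,0,0],[40,-12,0,0,0],[40,-18,0,0,0],[40,-22,0,0,0],[40,-24,0,0,0]]]'
python3 - <<'E'
from h import *
b=manip.grab_frame('side')[140:300,240:440,::-1]
cv2.imwrite('pics/p2.png',cv2.resize(b,(600,480)))
E
```

```text
time: 3.95
position: [0.6544, -0.1169, 0.2469]
orientation: [-0.0, 1.0, -0.0, 0.0]
ft_force: [-0.1, -0.3, -0.4]
grip_width: 0.439
finger_force: 0.0
```

View pics/p2.png

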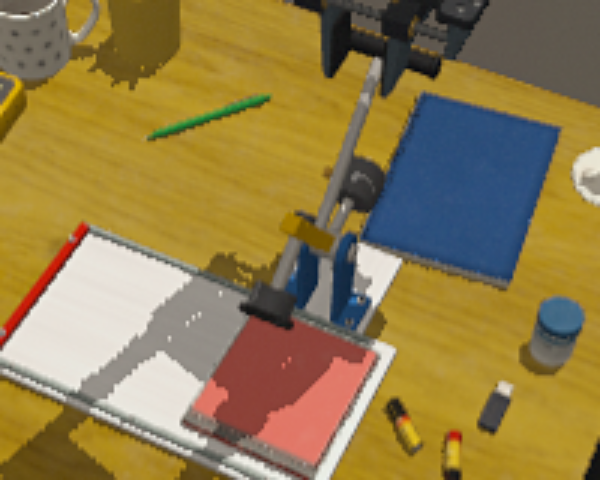

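```bash
python3 -m inch '[[[40,-5,0,0,0],[40,-8,0,0,0],[40,-8,0,0,0],[40,-8,0,0,0],[40,-8,0,0,0]]]';python3 -m inch '[[[40,0,0,0,0],[40,0,0,0,0],[40,0,0,0,0],[40,0,0,0,0],[40,0,0,0,0]]]';python3 -m inch '[[[40,0,0,0,0],[40,0,0,0,0],[40,0,0,0,0],[40,0,0,0,0],[40,0,0,0,0]]]'
python3 - <<'E'
from h import *
b=manip.grab_frame('side')[140:300,240:440,::-1]
cv2.imwrite('pics/p3.png',cv2.resize(b,(600,480)))
E
```

```text
time: 4.42
position: [0.6617, -0.1168, 0.2469]
orientation: [-0.0, 1.0, 0.0, -0.0]
ft_force: [0.3, -0.1, 0.3]
grip_width: 0.435
finger_force: 0.0
time: 4.83
position: [0.6617, -0.1168, 0.2469]
orientation: [-0.0, 1.0, -0.0, -0.0]
ft_force: [-0.3, -0.6, -0.4]
grip_width: 0.438
finger_force: 0.0
time: 5.25
position: [0.6618, -0.1168, 0.2469]
orientation: [-0.0, 1.0, 0.0, -0.0]
ft_force: [-0.5, -0.3, -0.7]
grip_width: 0.437
finger_force: 0.0
```

View pics/p3.png

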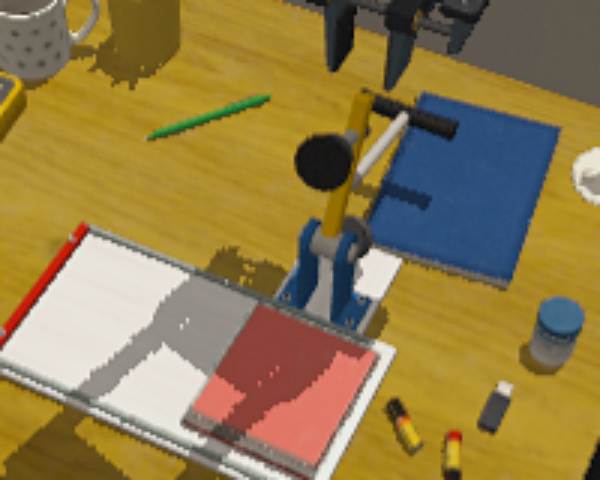

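```bash
python3 -m inch '[[[20,15,0,-30,0],[20,30,-5,-60,0],[20,60,-10,-70,0],[0,95,-15,-70,0],[0,130,-20,-70,0]]]'; python3 -m inch '[[[0,20,-20,0,0],[0,35,-40,0,0],[0,45,-60,0,0],[0,45,-80,0,0],[0,45,-83,0,0]]]'
python3 - <<'E'
from h import *
for i,X in enumerate([(.41,y,z) for y in(-.28,-.31,-.34,-.37) for z in(0,.425)]): print(X,proj('top',[X])[0].round(),proj('side',[X])[0].round())
b=manip.grab_frame('side')[140:340,240:490,::-1]
cv2.imwrite('pics/p4.png',cv2.resize(b,(600,480)))
E
```

```text
time: 5.72
position: [0.5309, -0.137, 0.3176]
orientation: [-0.0, 1.0, -0.0, 0.001]
ft_force: [-0.1, -0.5, 0.7]
grip_width: 0.107
finger_force: 0.0
time: 6.13
position: [0.4863, -0.2225, 0.3172]
orientation: [0.001, 1.0, -0.001, 0.0]
ft_force: [-0.7, -0.2, -0.7]
grip_width: 0.005
finger_force: 0.0
(0.41, -0.28, 0) [381. 261.] [374. 322.]
(0.41, -0.28, 0.425) [385. 242.] [397. 211.]
(0.41, -0.31, 0) [390. 261.] [386. 327.]
(0.41, -0.31, 0.425) [397. 242.] [414. 217.]
(0.41, -0.34, 0) [399. 261.] [398. 333.]
(0.41, -0.34, 0.425) [409. 242.] [432. 224.]
(0.41, -0.37, 0) [409. 261.] [409. 338.]
(0.41, -0.37, 0.425) [421. 242.] [450. 230.]
```

View pics/p4.png

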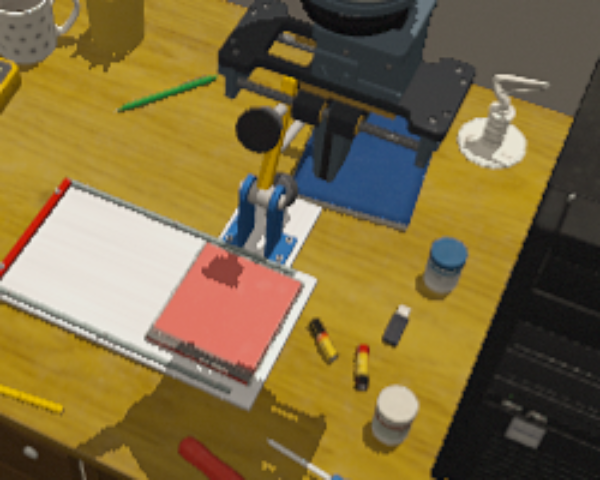

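```bash
python3 -m inch '[[[0,3,6,30,0],[0,6,6.5,70,0],[0,6,6.5,110,0],[0,6,6.5,150,0],[0,6,6.5,190,0]]]'; python3 -m inch '[[[0,0,0,38,0],[0,0,0,68,0],[0,0,0,88,0],[0,0,0,98,0],[0,0,0,102,0]]]'
python3 - <<'E'
from h import *
b=manip.grab_frame('side')[190:310,270:420,::-1]
cv2.imwrite('pics/p5.png',cv2.resize(b,(750,600)))
E
```

```text
time: 6.6
position: [0.4809, -0.2124, 0.1256]
orientation: [-0.0, 1.0, -0.0, 0.0]
ft_force: [1.6, -0.5, -0.8]
grip_width: 0.006
finger_force: 0.0
time: 7.02
position: [0.4804, -0.2125, 0.0236]
orientation: [-0.0, 1.0, 0.001, -0.001]
ft_force: [-0.4, -0.0, 1.2]
grip_width: 0.008
finger_force: 0.0
```

View pics/p5.png

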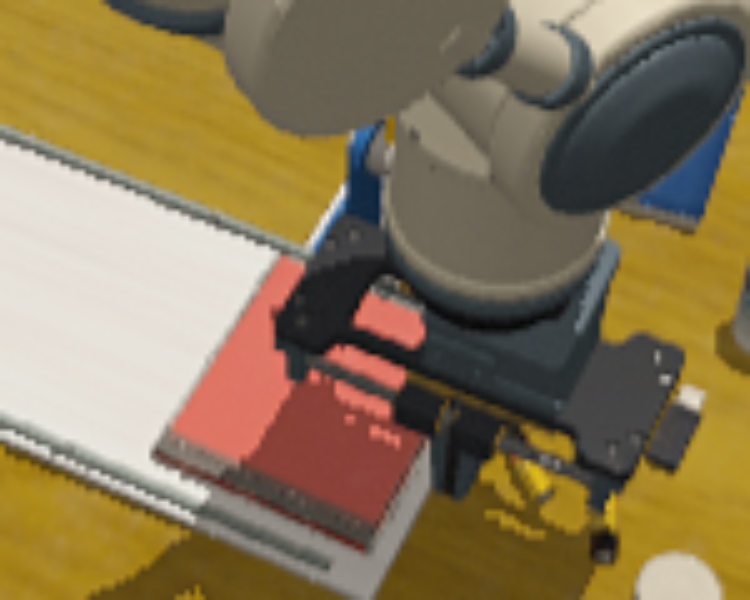

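```bash
python3 -m inch '[[[0,0,0,4,0],[0,-3,0,7,0],[0,-6,2,7,0],[0,-6,4,7,0],[0,-6,6,7,0]]]'; python3 -m inch '[[[0,0,4,0,0],[0,0,8,0,0],[0,0,12,0,0],[0,0,17,0,0],[0,0,22,0,0]]]'; python3 -m inch '[[[0,0,6,0,0],[0,0,12,0,0],[0,0,18,0,0],[0,0,24,0,0],[0,0,30,0,0]]]'
```

```text
time: 7.48
position: [0.4874, -0.2074, 0.0185]
orientation: [-0.0, 1.0, -0.0, 0.001]
ft_force: [-0.2, 0.1, 0.2]
grip_width: 0.003
finger_force: 0.0
time: 7.9
position: [0.4869, -0.185, 0.018]
orientation: [-0.0, 1.0, -0.0, 0.0]
ft_force: [-0.2, -2.6, 1.8]
grip_width: 0.008
finger_force: 1.2
time: 8.32
position: [0.4869, -0.1548, 0.018]
orientation: [-0.0, 1.0, -0.0, 0.0]
ft_force: [-0.4, -2.4, 3.1]
grip_width: 0.006
finger_force: 1.9
```

```bash
python3 -m inch '[[[0,0,-6,0,0],[0,0,-6,2,0],[0,0,-6,3,0],[0,0,-3,3,0],[0,0,2,3,0]]]'; python3 -m inch '[[[0,0,6,0,0],[0,0,12,0,0],[0,0,18,0,0],[0,0,24,0,0],[0,0,30,0,0]]]'
```

```text
time: 8.73
position: [0.4867, -0.1536, 0.0147]
orientation: [0.0, 1.0, 0.0, -0.0]
ft_force: [-0.7, -0.8, -0.1]
grip_width: 0.004
finger_force: 0.2
time: 9.15
position: [0.4867, -0.1226, 0.0149]
orientation: [-0.0, 1.0, 0.0, -0.0]
ft_force: [-0.7, -0.4, -0.3]
grip_width: 0.004
finger_force: 0.2
```

```bash
python3 -m inch '[[[0,0,8,0,0],[0,0,16,0,0],[0,0,24,0,0],[0,0,32,0,0],[0,0,40,0,0]]]'; python3 -m inch '[[[0,0,8,0,0],[0,0,16,0,0],[0,0,24,0,0],[0,0,31,0,0],[0,0,36,0,0]]]'
python3 - <<'E'
from h import *
b=manip.grab_frame('side')[175:315,215:390,::-1]
cv2.imwrite('pics/p6.png',cv2.resize(b,(700,560)))
E
```

```text
time: 9.57
position: [0.4867, -0.0825, 0.0149]
orientation: [-0.0, 1.0, -0.0, -0.0]
ft_force: [-0.5, -1.5, -0.7]
grip_width: 0.004
finger_force: 0.3
time: 9.98
position: [0.4867, -0.0465, 0.0149]
orientation: [-0.0, 1.0, 0.0, -0.0]
ft_force: [-0.1, -1.1, 0.3]
grip_width: 0.006
finger_force: 0.4
```

View pics/p6.png

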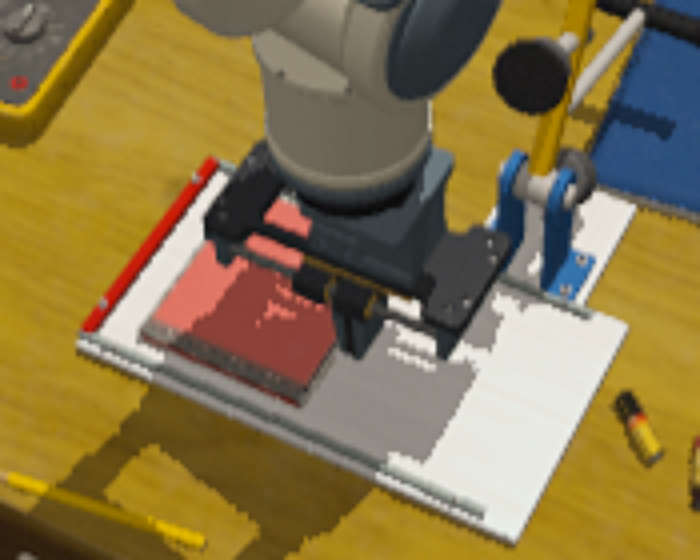

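```bash
python3 -m inch '[[[0,0,4,0,0],[0,0,8,0,0],[0,0,11,0,0],[0,0,14,0,0],[0,0,16,0,0]]]'; python3 -m inch '[[[0,0,1,0,0],[0,0,2,0,0],[0,0,3,0,0],[0,0,4,0,0],[0,0,4,0,0]]]'
```

```text
time: 10.45
position: [0.4868, -0.0312, 0.0149]
orientation: [-0.0, 1.0, -0.0, -0.0]
ft_force: [0.3, -0.1, 0.1]
grip_width: 0.008
finger_force: 0.3
time: 10.87
position: [0.4868, -0.0273, 0.0149]
orientation: [-0.0, 1.0, 0.0, 0.0]
ft_force: [0.3, 0.9, -0.0]
grip_width: 0.005
finger_force: 0.0
```

```bash
python3 -m inch '[[[0,0,1,0,0],[0,0,2,0,0],[0,0,3,0,0],[0,0,3,0,0]]]'; python3 -m inch '[[[0,0,1,0,0],[0,0,2,0,0],[0,0,2,0,0]]]'
```

```text
time: 11.2
position: [0.4868, -0.0242, 0.0149]
orientation: [-0.0, 1.0, -0.0, 0.0]
ft_force: [-0.0, 0.1, -0.4]
grip_width: 0.006
finger_force: 0.0
time: 11.45
position: [0.4867, -0.0222, 0.0149]
orientation: [-0.0, 1.0, 0.0, -0.0]
ft_force: [0.8, 0.1, 0.9]
grip_width: 0.009
finger_force: 0.0
```

```bash
python3 -m inch '[[[0,0,1,0,0],[0,0,2,0,0]]]'; python3 -m inch '[[[0,0,1,0,0],[0,0,2,0,0]]]'
python3 - <<'E'
from h import *
# red-edge profile: sample along press y on tray top at two x, side view (z=.022)
im=manip.grab_frame('side').astype(int)
p=[.48890464,-.0453861,.0020533]
for x in(-.05,-.035):
    for y in np.arange(.025,.171,.005):
        u,v=proj('side',P(p,[(x,y,.022)]))[0].round().astype(int); print(x,round(y,3),im[v,u].tolist(),end=';')
    print()
E
```

```text
time: 11.62
position: [0.4867, -0.0203, 0.0149]
orientation: [-0.0, 1.0, -0.0, -0.0]
ft_force: [-1.0, -0.6, 0.0]
grip_width: 0.005
finger_force: 0.3
time: 11.78
position: [0.4871, -0.0194, 0.015]
orientation: [-0.001, 1.0, -0.001, 0.0]
ft_force: [-2.4, -28.8, 0.8]
grip_width: 0.004
finger_force: 14.0
-0.05 0.025 [147, 142, 135];-0.05 0.03 [142, 137, 130];-0.05 0.035 [140, 130, 117];-0.05 0.04 [136, 72, 63];-0.05 0.045 [138, 66, 58];-0.05 0.05 [139, 67, 59];-0.05 0.055 [130, 66, 59];-0.05 0.06 [137, 68, 60];-0.05 0.065 [136, 66, 59];-0.05 0.07 [141, 65, 57];-0.05 0.075 [137, 66, 57];-0.05 0.08 [135, 65, 56];-0.05 0.085 [139, 65, 54];-0.05 0.09 [134, 67, 57];-0.05 0.095 [133, 65, 57];-0.05 0.1 [140, 65, 57];-0.05 0.105 [125, 64, 55];-0.05 0.11 [135, 64, 55];-0.05 0.115 [136, 65, 56];-0.05 0.12 [139, 66, 59];-0.05 0.125 [135, 65, 56];-0.05 0.13 [131, 62, 54];-0.05 0.135 [228, 119, 104];-0.05 0.14 [213, 118, 102];-0.05 0.145 [218, 117, 102];-0.05 0.15 [221, 118, 101];-0.05 0.155 [201, 121, 106];-0.05 0.16 [152, 126, 117];-0.05 0.165 [197, 23, 15];-0.05 0.17 [186, 68, 13];
-0.035 0.025 [148, 143, 136];-0.035 0.03 [149, 145, 138];-0.035 0.035 [96, 90, 79];-0.035 0.04 [144, 65, 56];-0.035 0.045 [141, 65, 56];-0.035 0.05 [141, 67, 57];-0.035 0.055 [141, 69, 62];-0.035 0.06 [141, 70, 60];-0.035 0.065 [140, 65, 56];-0.035 0.07 [141, 64, 54];-0.035 0.075 [140, 65, 55];-0.035 0.08 [140, 64, 55];-0.035 0.085 [140, 65, 57];-0.035 0.09 [140, 64, 54];-0.035 0.095 [140, 64, 54];-0.035 0.1 [140, 64, 56];-0.035 0.105 [141, 66, 56];-0.035 0.11 [140, 65, 55];-0.035 0.115 [141, 66, 56];-0.035 0.12 [138, 63, 54];-0.035 0.125 [137, 63, 55];-0.035 0.13 [229, 121, 104];-0.035 0.135 [224, 117, 100];-0.035 0.14 [223, 116, 99];-0.035 0.145 [222, 115, 98];-0.035 0.15 [223, 117, 101];-0.035 0.155 [183, 128, 115];-0.035 0.16 [158, 139, 128];-0.035 0.165 [198, 21, 8];-0.035 0.17 [169, 129, 23];
```

```bash
python3 -m inch '[[[0,0,-3,0,0],[0,0,-8,0,0],[0,0,-12,0,0],[0,2,-12,-20,0],[0,5,-12,-55,0]]]'; python3 -m inch '[[[0,5,0,-40,0],[0,10,0,-80,0],[0,15,0,-120,0],[0,20,0,-160,0],[0,25,0,-180,0]]]'; python3 -m inch '[[[0,10,38,0,0],[0,20,76,0,0],[0,30,114,0,0],[0,40,152,0,0],[0,50,190,0,0]]]';python3 -m inch '[[[0,10,38,0,0],[0,20,76,0,0],[0,30,114,0,0],[0,40,152,0,0],[0,50,190,0,0]]]'
python3 - <<'E'
from h import *
p=[.48890464,-.0453861,.0020533]
for n in('side','top'):
    im=cv2.cvtColor(manip.grab_frame(n),cv2.COLOR_RGB2BGR); cv2.imwrite(f'pics/end_{n}.png',im); im=im.astype(np.float32)
    # case edges along press y, for several press x ; red-ness = R-B ratio
    for x in(-.045,-.02,0,.02,.045,.06):
        y=np.arange(.0,.18,.0005);uv=proj(n,P(p,[(x,a,.022) for a in y])).astype(np.float32)
        s=cv2.remap(im,uv[:,:1],uv[:,1:],1)[:,0]
        sat=(s[:,2]-s[:,1])/s[:,2]
        k=np.argmax(sat>.25); m=(y>.13); red=y[m][np.argmax(sat[m]>.7)]
        dip=y[(y>.145)&(y<.172)][np.argmin(sat[(y>.145)&(y<.172)])]
        print(n,x,'case right edge',y[k],'stop starts',red,'dip',dip,sat.min() and sat[(y>.145)&(y<.172)].min().round(2))
E
```

```text
time: 12.25
position: [0.4801, -0.0305, 0.0682]
orientation: [0.0, 1.0, 0.001, -0.003]
ft_force: [0.2, 0.1, 0.5]
grip_width: 0.008
finger_force: 0.0
time: 12.67
position: [0.4575, -0.0307, 0.2543]
orientation: [-0.0, 1.0, -0.0, 0.002]
ft_force: [0.7, -0.4, 0.7]
grip_width: 0.003
finger_force: 0.0
time: 13.08
position: [0.4058, 0.161, 0.25]
orientation: [0.0, 1.0, 0.0, 0.0]
ft_force: [1.1, 0.1, 0.8]
grip_width: 0.005
finger_force: 0.0
time: 13.5
position: [0.3556, 0.3513, 0.2499]
orientation: [-0.0, 1.0, 0.0, -0.0]
ft_force: [2.3, -0.1, 0.4]
grip_width: 0.002
finger_force: 0.0
side -0.045 case right edge 0.0385 stop starts 0.1615 dip 0.1715 0.18
side -0.02 case right edge 0.038 stop starts 0.162 dip 0.1715 0.19
side 0 case right edge 0.038 stop starts 0.1615 dip 0.1715 0.2
side 0.02 case right edge 0.038 stop starts 0.161 dip 0.1715 0.16
side 0.045 case right edge 0.038 stop starts 0.1615 dip 0.1715 0.21
side 0.06 case right edge 0.0385 stop starts 0.1305 dip 0.1665 0.14
top -0.045 case right edge 0.037 stop starts 0.1635 dip 0.1715 0.44
top -0.02 case right edge 0.038 stop starts 0.164 dip 0.1715 0.41
top 0 case right edge 0.0385 stop starts 0.1635 dip 0.1715 0.44
top 0.02 case right edge 0.039 stop starts 0.163 dip 0.1715 0.43
top 0.045 case right edge 0.0375 stop starts 0.1625 dip 0.1715 0.42
top 0.06 case right edge 0.0375 stop starts 0.1305 dip 0.1715 0.36
```

```bash
python3 -c "
from station import manip
print(manip.finish_job())"
```

```text
the job is handed in; nothing more can be done
None
```

The press arm is parked up by itself. The red case lies squarely against the red end stop: in the final frames its right edge stays within about 2 mm of parallel to the stop. The job was handed in at about 13.6 s, with the robot clear of everything; the one hard contact was about 29 N at the fingertips when the case met the stop.

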